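Open the square tablet bottle from the stock bin

TASK

Take the square-bodied tablet bottle out of the black stock bin, stand it fully down in the square bottle holder and unscrew its cap there. Then lift the cap off and set it, open side down, on the flat floor of the counting tray, leaving the open bottle in the holder. Keep the bottle upright, put things down rather than drop them, leave the other stock standing in the bin and do not push the mortar, the amber bottle or the loose cartons about.

Things in the scene. Friction and masses are not known exactly. Their poses are not given: they have to be found in the camera images.
- bottle: The target: white plastic tablet bottle with a square body 58 x 58 mm, 72 mm high, flat shoulder at 72 mm and round neck; the only square-shouldered bottle in the bin. 109 mm high with its cap on. 0.09 to 0.18 kg. Origin at the centre of its underside, z up, x and y across its flat sides. Stands upright in one of the bin's places at any yaw.
- cap: The bottle's white ribbed screw cap, a separate part: 53 mm in diameter (54 over the ribs), 30 mm high, rigid, about 40 g. Origin at the centre of its lower rim, z up; closed, that is 79 mm above the bottle's underside (7 mm above the shoulder) and cap x lies along bottle x. Two inner lugs hold it: the bottle can be carried by its cap.
- cap_mark (a point): Small moulded pointer on the cap's top, 22 mm from its axis along cap x. Shows the turn: counter-clockwise seen from above, relative to the bottle, the cap turns at constant height with some rubbing (0.1 to 0.2 N m); from 125 degrees (2.2 rad) it is free to lift straight off and may rise 2 mm itself; at 150 degrees (2.6 rad) it meets a stop. It cannot turn clockwise.
- bin: Black stock bin, 200 mm (its x) by 292 mm (its y), fixed. Origin at the centre of its underside; floor 5 mm thick, back (+x) and sides 65 mm high, front (-x) 35 mm high, walls 5 mm. Its six places form a grid (x at -46, +46, y at -92, 0, +92 mm, each within 6 mm).
- holder_seat (a point): Centre of the floor of the bottle holder's square pocket, 6 mm above the work surface; x and y run across the pocket's sides. Fixed grey block on a 116 mm square base plate: pocket 62 mm square, walls 26 mm high above its floor, then a flare to 38 mm, 72 mm wide at the mouth; about 82 mm square outside. Any quarter turn of the bottle fits.
- tray: Steel tablet counting tray, 190 mm (its x) by 140 mm (its y), fixed, rim 15 mm high. Origin at the centre of its underside. A lidded trough, 18 mm high, takes the first 52 mm at its -x side; the rest is the flat floor, 142 mm by 134 mm, 3 mm above the work surface.
- tray_flat (a point): Centre of the counting tray's flat floor, on the floor's surface, axes as the tray's.
- round_bottle: Stock to leave: white bottle with a round body 60 mm in diameter and the same kind of cap (53 mm), 109 mm high, standing in the bin. Origin at the centre of its underside.
- tall_bottle: Stock to leave: slender round white bottle, 46 mm in diameter, 125 mm high, standing in the bin. Origin at the centre of its underside.
- short_jar: Stock to leave: short round white jar, 64 mm in diameter, 73 mm high, standing in the bin. Origin at the centre of its underside.
- carton: Stock to leave: white carton 50 x 36 mm, 100 mm high, standing in the bin. Origin at the centre of its underside.
- flat_carton: Stock to leave: white carton 50 x 75 mm, 32 mm high, lying in the bin's place at +x, +y. Origin at the centre of its underside.
- mortar: Bystander: white ceramic mortar with its pestle, 100 mm across, 85 mm high, on the desk beyond the work. Origin at the centre of its underside.
- syrup: Bystander: amber glass bottle, 58 mm in diameter, 135 mm high, on the desk at the robot's right. Origin at the centre of its underside.
- carton_stack: Bystander: two white cartons lying one on the other, 60 x 120 mm, 58 mm high, beyond the bin. Origin at the centre of its underside.
Not all that is in view belongs to the job. What is shaped like the bottle but blue is not meant. Leave any pink look-alike of the cap alone.

How it is judged:
By the outcome, as a careful person would: the job done as asked, in the order asked, and still so for the second after the job is handed in, with the robot touching nothing.
It also fails if it takes over 61 s, if anything falls off the work surface, if the arm or the gripper's body presses on something with over 40 N, if the wrist force passes 120 N, or if a joint passes its speed limit or range.

ROBOT

A 6-joint arm with a two-finger parallel gripper is mounted at the origin on the work surface. World frame = base frame: x ahead of the robot, y to its left, z up, the work surface at z = 0. Lengths are in mm, angles in rad, forces in N, time in s.
With the tool pointing down it reaches from about 300 to 825 mm from the base axis. Payload 5.4 kg.
Tool frame: the origin (TCP) lies midway between the tips of the shut fingers; the grasp point (between the pads) lies 19 mm behind it; z points along the fingers, y is the line along which they close (so a half turn about z gives the same grasp; the last joint's range is limited). The gripper opens to 92 mm and grips with 3 to 60 N. Pads are 20 mm wide; open, the fingers measure 128 mm over their backs; the gripper's body (75 mm by 189 mm) begins 69 mm behind the grasp point.
Start: joints at [-0.21, 0.158, 1.597, -0, 1.386, -0.21], TCP at [574.984, -0.018, 214.601] pointing down, gripper open.
Joint ranges: [-2.91, 2.91], [-0.94, 2.29], [0.18, 2.7], [-1.29, 4.43], [0.17, 2.64], [-3, 3]. Speed limits (rad/s): [2.57, 2.57, 3.14, 3.14, 3.14, 3.14].

INTERFACE

Orientations are given as [roll, pitch, yaw] about the fixed x, y, z axes, in that order (R = Rz(yaw) Ry(pitch) Rx(roll)).
In Python, from station import r, eyes, hand_in gives the robot as it stands.
- The arm moves only by the tool arm_command, never from a script. Its argument "plan" is a list of rows, each a list of 3 entries, a list of its own where there are three numbers: the opening in per cent of the stroke, from 0 (shut) to 100 (fully open), then the shift along the tool's x, y, z in mm, then the turn, a rotation vector about the tool's x, y, z in degrees. A call has 1 to 20 rows; each row is the pose to reach, as a shift and turn from the pose commanded when the call began, along the tool's axes at that moment; what a row does not reach only later rows make up. A row lasts 1/10 s, in which the tool goes at most 50 mm and 8.59 degrees, less where a joint would pass 70% of its speed; a pose out of reach is approached as far as the arm can. A call with a gripper value outside its range is refused whole. The fingers move at their own pace and stop on an object; "force" is the grip in N (left out, the last holds). Time passes only in rows, so rows that repeat a pose let the fingers close. It gives the time, the measured TCP pose, the force, the opening and the grip force at its end, in the units of the state.
- r.get_obs(): the state, without advancing time (a new reading comes with each control period).
- eyes.read_camera(name): name is "scene" or "side" or "wrist"; returns (picture, depth): 384x512x3 uint8, blue, green, red; 384x512 float32, mm along the optical axis (not along the pixel's ray), 0 where there is no reading.
- eyes.get_calibration(name): a dict with "fov_y" (degrees; the focal length in pixels is half the picture's height over the tangent of half this angle, whatever the lens; pixels are square), "cx", "cy" (the principal point, pixels), "distortion" ([k1, k2, p1, p2, k3] as OpenCV has them; the pictures are not rectified), "origin" and "attitude" of the camera in the world; the wrist camera has in their place "mount" (4x4, takes a point from camera to tool coordinates, whose origin is the TCP and whose axes are the flange's). Camera axes: x right, y down, z forward; pixel columns grow to the right and rows downward; lengths in mm; the calibration is good to about 2 mm. A picture is of the moment at which its call begins: read the wrist's pose just before it. get_calibration takes no time and is no camera call.
- hand_in(): hands the job in; it is judged then, once.
The state is a dict: "time": time; "q": joint angles; "dq": joint speeds; "joint_efforts": joint torques, N m; "tool_pos": TCP position; "tool_rot": TCP orientation; "force": force on the tool from outside, world axes, zero at the start; "ft_torque": the same for the moment, N m; "gripper_width": opening from 0.0 (shut) to 1.0 (fully open); "grasp_force": force on a finger pad.
Only numpy, scipy, OpenCV 4.12 (cv2) and the standard library are available. Lean on these libraries where they do the work, as an engineer would, in place of code of your own. Each camera call takes 0.05 s, during which the arm holds its last target. There are 200 camera calls.

## Working session

There is one attempt and no reset: what is moved stays moved. The work goes in short steps, Python scripts to look and compute and a tool call to move; the robot and the scene stay as the last step left them, time stands still between calls to the robot, and variables do not carry over. Pictures are saved under pics/ and viewed, at most 10 in all, crops included, and the job is handed in when it is done.

Besides the shell and the picture viewer there is one more tool, called after "Call:" in YAML: its name, and indented under it one key for each argument. arm_command: Moves the arm, as the interface text tells. Its arguments: {"type":"object","properties":{"plan":{"type":"array","items":{"type":"array"}},"force":{"type":"number"}},"required":["plan"]}

```bash
ls; mkdir -p pics; python3 - <<'E'
from station import r, eyes
import cv2, numpy as np
for n in ("scene","side","wrist"):
    print(n, {k:(np.round(v,4).tolist() if not isinstance(v,float) else v) for k,v in eyes.get_calibration(n).items()})
print(r.get_obs())
for n in ("scene","side","wrist"):
    p,d=eyes.read_camera(n); cv2.imwrite(f"pics/{n}0.png",p); np.save(f"pics/{n}0.npy",d)
a=[cv2.imread(f"pics/{n}0.png") for n in ("scene","side")]
cv2.imwrite("pics/both0.png",cv2.resize(np.vstack(a),None,fx=.78,fy=.78))
E
```

```text
pics
scene {'fov_y': 42.53611597076037, 'cx': 251.07471229107674, 'cy': 190.84510419579735, 'distortion': [-0.1642, 0.0, 0.0, 0.0, 0.0], 'origin': [1150.2711, 627.8287, 1129.0644], 'attitude': [-2.4293, -0.0158, 2.4594]}
side {'fov_y': 52.07835017588023, 'cx': 257.61670613019925, 'cy': 193.48634287828608, 'distortion': [0.0322, 0.0, 0.0, 0.0, 0.0], 'origin': [151.9283, -785.1711, 692.5167], 'attitude': [-2.181, -0.0057, -0.4996]}
wrist {'fov_y': 70.20481544125154, 'cx': 255.12484730759203, 'cy': 194.20042783473437, 'distortion': [0.004, 0.0, 0.0, 0.0, 0.0], 'mount': [[-0.001, -0.9627, -0.2706, 76.6559], [1.0, -0.001, -0.0002, -0.231], [-0.0001, -0.2706, 0.9627, -170.9856], [0.0, 0.0, 0.0, 1.0]]}
{'time': 0.0, 'q': array([-2.10077678e-01,  1.59050713e-01,  1.59822477e+00,  1.54909385e-05,
        1.38621101e+00, -2.10075264e-01]), 'dq': array([ 0.00043838, -0.00134604,  0.00092678,  0.00134504, -0.00119235,
        0.00129518]), 'joint_efforts': array([ 4.79022274e-04, -3.85570908e+01, -3.22103977e+01,  7.00944406e-02,
        3.78346047e-02, -1.56143192e-04]), 'tool_pos': array([5.74370814e+02, 1.30864191e-01, 2.13621740e+02]), 'tool_rot': array([-3.13974363e+00, -4.09814964e-04,  1.57079068e+00]), 'force': array([-0.26735136, -0.60866065, -0.47722185]), 'ft_torque': array([ 0.00571066, -0.01160241, -0.04005055]), 'grasp_force': 0.0, 'gripper_width': 0.9987096873115834}
```

View pics/both0.png

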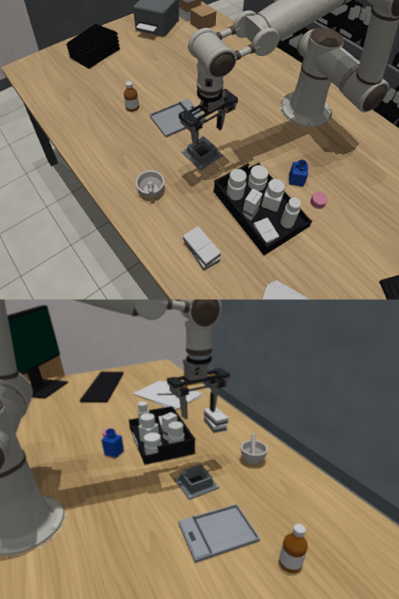

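```bash
cat > h.py <<'E'
import cv2, numpy as np
from scipy.spatial.transform import Rotation as R
from station import r, eyes
def cam(n, obs=None):
    c=eyes.get_calibration(n); f=192/np.tan(np.radians(c["fov_y"]/2))
    K=np.array([[f,0,c["cx"]],[0,f,c["cy"]],[0,0,1]]); T=np.eye(4)
    if n=="wrist":
        obs=obs or r.get_obs(); T[:3,:3]=R.from_euler("xyz",obs["tool_rot"]).as_matrix(); T[:3,3]=obs["tool_pos"]
        T=T@np.array(c["mount"])
    else: T[:3,:3]=R.from_euler("xyz",c["attitude"]).as_matrix(); T[:3,3]=c["origin"]
    return K,np.array(c["distortion"]),T
def cloud(n,d,obs=None):
    K,D,T=cam(n,obs); v,u=np.mgrid[:384,:512]
    xy=cv2.undistortPoints(np.stack([u,v],-1).reshape(-1,1,2).astype(np.float64),K,D).reshape(384,512,2)
    P=np.dstack([xy,np.ones((384,512))])*d[...,None]
    return P@T[:3,:3].T+T[:3,3]
def project(n,pts,obs=None):
    K,D,T=cam(n,obs); M=np.linalg.inv(T)
    return cv2.projectPoints(np.asarray(pts,float).reshape(-1,3),cv2.Rodrigues(M[:3,:3])[0],M[:3,3],K,D)[0].reshape(-1,2)
def look(n,name):
    o=r.get_obs(); p,d=eyes.read_camera(n); cv2.imwrite(f"pics/{name}.png",p); np.save(f"pics/{name}.npy",d)
    return p,cloud(n,d,o),o
E
```

```text
(no output)
```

The pictures show the bin with six white items (scene about (265,205) in the stacked picture), the holder at (203,152), the tray at (175,118), the blue look-alike at (299,172) and the pink cap at (318,200). Next I'll enlarge the bin and build a rough top-down map.

```bash
python3 - <<'E'
from h import *
s=cv2.imread("pics/scene0.png"); w=cv2.imread("pics/side0.png")
a=cv2.resize(s[200:330,265:405],(646,600),interpolation=cv2.INTER_CUBIC)
b=cv2.resize(w[120:220,150:270],(0,0),fx=5,fy=5,interpolation=cv2.INTER_CUBIC)
cv2.imwrite("pics/crop1.png",a)
# ortho maps: 1px = 1.5mm; x right 250..850, y up -350..450
H=np.zeros((600,800,3),np.uint8); Z=np.full((600,800),-1.)
for n in("scene","side"):
    p=cv2.imread(f"pics/{n}0.png"); P=cloud(n,np.load(f"pics/{n}0.npy"))
    ok=(P[...,2]<150)&(P[...,2]>-20)&(np.load(f"pics/{n}0.npy")>0)
    Q=P[ok];C=p[ok]
    i=((450-Q[:,1])/1.0).astype(int); j=((Q[:,0]-150)/1.0).astype(int)
    for a_,b_,z,c in zip(i,j,Q[:,2],C):
        if 0<=a_<600 and 0<=b_<800 and z>Z[a_,b_]: Z[a_,b_]=z; H[a_,b_]=c
H=cv2.dilate(H,np.ones((3,3)))
for k in range(0,800,100): cv2.putText(H,str(150+k),(k,598),0,.4,(0,255,255),1); cv2.line(H,(k,0),(k,600),(0,90,90),1)
for k in range(0,600,100): cv2.putText(H,str(450-k),(0,k+10),0,.4,(0,255,255),1); cv2.line(H,(0,k),(800,k),(0,90,90),1)
cv2.imwrite("pics/ortho.png",H)
E
```

```text
(no output)
```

View pics/crop1.png

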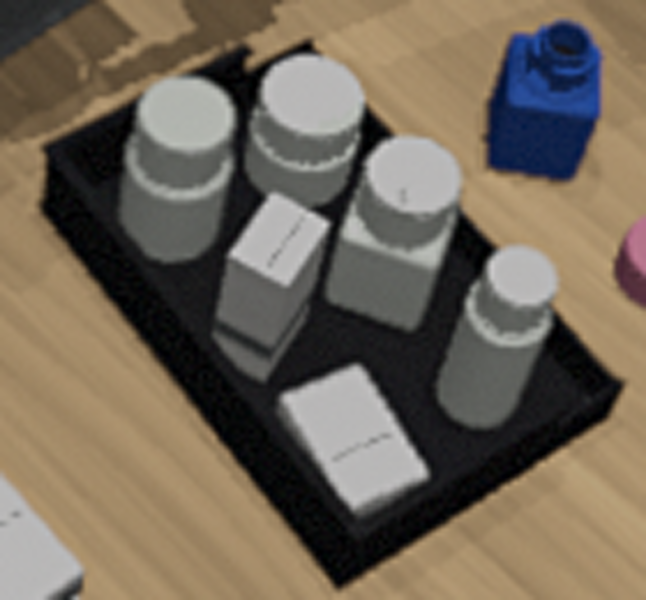

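View pics/ortho.png

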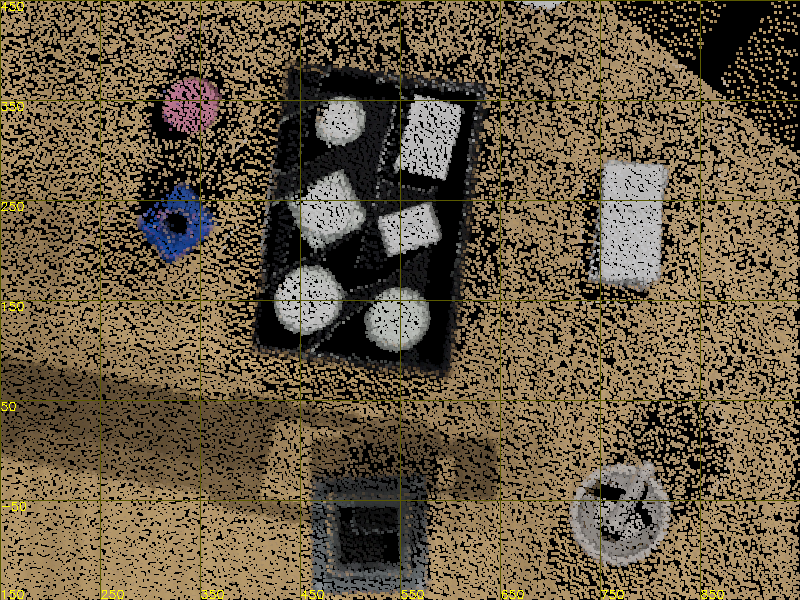

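Candidates in crop1: white capped bottles at (180,170) and (305,130), and the one at (405,230). The one at (405,230) is the target: it alone has a square flat shoulder below the cap. The one at (545,90) is blue and open, so it isn't meant. In the world frame the target is near (475,245) and the holder near (519,-87). Next I'll measure both, and the tray.

```bash
python3 - <<'E'
from h import *
def rect(Q): 
    (c,s,a)=cv2.minAreaRect(Q[:,:2].astype(np.float32)); return np.round(c,1),np.round(s,1),round(a,1),len(Q)
for n in("scene","side","wrist"):
    d=np.load(f"pics/{n}0.npy"); P=cloud(n,d); p=cv2.imread(f"pics/{n}0.png").astype(int)
    ok=d>0; 
    def sel(x0,x1,y0,y1,z0,z1): return ok&(P[...,0]>x0)&(P[...,0]<x1)&(P[...,1]>y0)&(P[...,1]<y1)&(P[...,2]>z0)&(P[...,2]<z1)
    print(n,"table z",np.median(P[sel(300,800,-200,450,-10,12)][:,2]))
    q=P[sel(425,525,195,295,109,120)]; print(" cap",rect(q) if len(q)>20 else 0, np.median(q[:,2]) if len(q) else 0)
    q=P[sel(430,520,200,292,72,81)]; print(" shoulder",rect(q) if len(q)>20 else 0)
    q=P[sel(440,600,-170,-20,39,49)]; print(" holder top",rect(q) if len(q)>20 else 0)
    q=P[sel(440,600,-170,-20,3,9)]; print(" holder base",rect(q) if len(q)>20 else 0)
    m=sel(300,800,-420,-150,-3,30)&(abs(p[...,2]-p[...,0])<25)&(p.max(2)>60)
    k,l,st,ce=cv2.connectedComponentsWithStats(m.astype(np.uint8))
    if k>1:
        i=1+st[1:,4].argmax(); q=P[l==i]; print(" tray",rect(q),cv2.boxPoints(cv2.minAreaRect(q[:,:2].astype(np.float32))).round(0).tolist()); t=P[(l==i)&(P[...,2]>12.5)]; print("  high pts mean",t.mean(0) if len(t) else 0)
        t=P[(l==i)&(P[...,2]>16.5)]; print("  trough",rect(t) if len(t)>10 else 0)
    for nm,b in dict(round1=(425,495,115,190),round2=(510,590,95,175),carton=(525,600,195,255),tall=(460,520,300,360)).items():
        q=P[sel(*b,60,135)]; 
        if len(q)>20: zt=np.percentile(q[:,2],97); t=q[q[:,2]>zt-6]; print(" ",nm,zt.round(),rect(t))
E
```

```text
scene table z -0.16692268716451508
 cap (array([478. , 241.5]), array([52.8, 51. ]), 64.5, 276) 113.56213585459352
 shoulder (array([484. , 244.3]), array([44.9, 56.4]), 26.4, 104)
 holder top (array([517.2, -83.7]), array([84.7, 85.4]), 89.5, 180)
 holder base (array([520.1, -94.2]), array([160. , 147.6]), 0.6, 538)
 tray (array([ 498.1, -305. ]), array([159.2, 148. ]), 82.1, 1138) [[414.0, -374.0], [560.0, -394.0], [582.0, -236.0], [436.0, -216.0]]
  high pts mean [ 542.36052356 -287.7046489    15.934516  ]
  trough (array([ 505.3, -296. ]), array([139.4, 136. ]), 82.1, 34)
  round1 81.0 (array([459.1, 150.6]), array([56.1, 59.5]), 4.9, 266)
  round2 117.0 (array([548.7, 130.9]), array([53.5, 51.4]), 32.5, 249)
  carton 107.0 (array([560.2, 221.8]), array([54. , 37.4]), 17.2, 236)
  tall 132.0 (array([491.5, 329.8]), array([35.6, 35.7]), 67.8, 150)
side table z 1.4804557913203098
 cap (array([476.1, 238. ]), array([51.8, 50.4]), 24.8, 147) 115.0435753835684
 shoulder (array([471.9, 223.2]), array([43.7, 73.4]), 73.4, 104)
 holder top (array([519.7, -85.1]), array([84.3, 84.2]), 0.3
[... 465 characters left out ...]
50.5]), 40.2, 151)
  carton 108.0 (array([557.1, 219.3]), array([50.3, 39.8]), 15.4, 111)
  tall 132.0 (array([489.1, 325. ]), array([35.8, 35. ]), 77.8, 63)
wrist table z 1.2156189497345338
 cap 0 0
 shoulder 0
 holder top (array([519.9, -84.4]), array([82.3, 83.2]), 0.6, 1076)
 holder base (array([520.9, -93.3]), array([138.8, 152.2]), 89.6, 3063)
 tray (array([ 498.9, -292.1]), array([155.9,  93.4]), 0.1, 3322) [[421.0, -246.0], [421.0, -339.0], [577.0, -339.0], [577.0, -245.0]]
  high pts mean [ 569.35235075 -276.07401846   15.49002988]
  trough 0
  round1 80.0 (array([457.8, 150.8]), array([59.3, 60. ]), 10.9, 3173)
  round2 116.0 (array([547.1, 131.6]), array([54.1, 52.8]), 42.2, 3031)
```

View pics/wrist0.png

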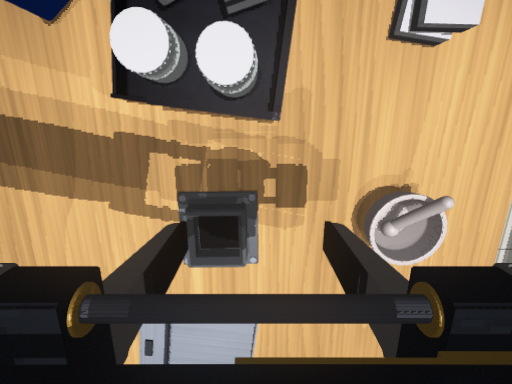

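The holder is at (520,-84.6) with yaw about 0.4° (82 mm outside, which matches). The tray centre is near (475,-298) with yaw about -7° and the trough on the low-x side, so tray_flat is near (499,-301). Round jar 1 is 80 high, round bottle 2 is 116, and the carton is at (560,221). The free diagonal for the fingers is about 35° in the world frame, so I'll go above the bottle with tool yaw 125°.

Call:
arm_command:
  plan:
    - [85, [20, -8, 0], [0, 0, -3]]
    - [85, [55, -22, 0], [0, 0, -8]]
    - [85, [95, -39, 0], [0, 0, -14]]
    - [85, [135, -55, 0], [0, 0, -20]]
    - [85, [175, -71, 0], [0, 0, -26]]
    - [85, [210, -86, 0], [0, 0, -31]]
    - [85, [230, -94, 0], [0, 0, -34]]
    - [85, [240, -98, 0], [0, 0, -35]]
    - [85, [240, -98, 0], [0, 0, -35]]
    - [85, [240, -98, 0], [0, 0, -35]]
  force: 20

```text
time: 1.15
tool_pos: [477.3, 239.2, 214.4]
tool_rot: [-3.141, 0.0, 2.18]
force: [-0.2, 1.1, 0.2]
gripper_width: 0.847
grasp_force: 0.0
```

```bash
python3 - <<'E'
from h import *
p,P,o=look("wrist","w1"); print(o["tool_pos"],np.degrees(o["tool_rot"]),o["time"])
def rect(Q): 
    (c,s,a)=cv2.minAreaRect(Q[:,:2].astype(np.float32)); return np.round(c,1),np.round(s,1),round(a,1),len(Q)
x,y,z=np.moveaxis(P,-1,0)
near=np.hypot(x-477,y-240)<48
c=P[near&(z>109)&(z<122)]; print("cap",rect(c),np.median(c[:,2]),cv2.minEnclosingCircle(c[:,:2].astype(np.float32)))
s=P[near&(z>73)&(z<82)]; print("shoulder",rect(s)); print(cv2.boxPoints(cv2.minAreaRect(s[:,:2].astype(np.float32))).round(1).tolist())
uv=project("wrist",[[477,240,90]],o)[0]; u,v=uv.astype(int); print(u,v)
k=p[max(0,v-110):v+110,max(0,u-140):u+140]; cv2.imwrite("pics/crop2.png",cv2.resize(k,None,fx=2.5,fy=2.5,interpolation=cv2.INTER_CUBIC))
E
```

```text
[477.34738944 239.22282619 214.43773914] [-1.79979039e+02  2.61727035e-02  1.24924683e+02] 1.15
cap (array([475.8, 241.7]), array([53. , 52.8]), 35.3, 2031) 115.03838276045929 ((476.36102294921875, 241.69407653808594), 27.09821128845215)
shoulder (array([476.1, 242.5]), array([57.3, 56. ]), 27.7, 427)
[[437.70001220703125, 254.0], [463.70001220703125, 204.39999389648438], [514.5, 231.10000610351562], [488.5, 280.6000061035156]]
255 187
```

View pics/crop2.png

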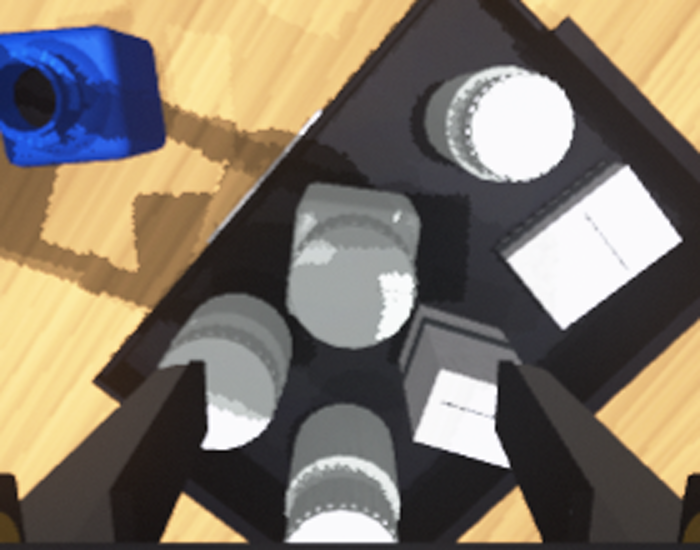

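The crop shows the square-shouldered bottle at (355,265) with its cap centred, and clear paths for both fingers to its left and right. Cap centre is (476.2,241.5), top z 114, body yaw about 27.5°. Now descend and grip the cap.

Call:
arm_command:
  plan:
    - [85, [2.5, 0.5, 15], [0, 0, 0]]
    - [85, [2.5, 0.5, 45], [0, 0, 0]]
    - [85, [2.5, 0.5, 80], [0, 0, 0]]
    - [85, [2.5, 0.5, 110], [0, 0, 0]]
    - [85, [2.5, 0.5, 125], [0, 0, 0]]
    - [85, [2.5, 0.5, 130.5], [0, 0, 0]]
    - [85, [2.5, 0.5, 130.5], [0, 0, 0]]
    - [45, [2.5, 0.5, 130.5], [0, 0, 0]]
    - [45, [2.5, 0.5, 130.5], [0, 0, 0]]
    - [45, [2.5, 0.5, 130.5], [0, 0, 0]]
    - [45, [2.5, 0.5, 130.5], [0, 0, 0]]
    - [45, [2.5, 0.5, 130.5], [0, 0, 0]]
    - [45, [2.5, 0.5, 130.5], [0, 0, 0]]
    - [45, [2.5, 0.5, 130.5], [0, 0, 0]]
  force: 30

```text
time: 2.6
tool_pos: [476.4, 242.4, 84.8]
tool_rot: [3.141, 0.001, 2.182]
force: [-1.9, -1.3, 6.0]
gripper_width: 0.576
grasp_force: 30.0
```

Call:
arm_command:
  plan:
    - [45, [0, 0, -5], [0, 0, 0]]
    - [45, [0, 0, -18], [0, 0, 0]]
    - [45, [0, 0, -36], [0, 0, 0]]
    - [45, [0, 0, -58], [0, 0, 0]]
    - [45, [0, 0, -82], [0, 0, 0]]
    - [45, [0, 0, -104], [0, 0, 0]]
    - [45, [0, 0, -122], [0, 0, 0]]
    - [45, [0, 0, -134], [0, 0, 0]]
    - [45, [0, 0, -140], [0, 0, 0]]
    - [45, [0, 0, -140], [0, 0, 0]]

```text
time: 3.6
tool_pos: [476.2, 242.4, 224.7]
tool_rot: [3.141, 0.0, 2.182]
force: [0.0, -0.6, -1.0]
gripper_width: 0.575
grasp_force: 30.0
```

```bash
python3 - <<'E'
from h import *
p,P,o=look("scene","s2"); print(o["tool_pos"],o["force"],o["grasp_force"],o["gripper_width"])
cv2.imwrite("pics/crop3.png",cv2.resize(p[120:320,230:420],None,fx=3,fy=3,interpolation=cv2.INTER_CUBIC))
p,P,o=look("wrist","w2")
x,y,z=np.moveaxis(P,-1,0); 
for a in range(195,240,4):
    m=(np.hypot(x-476,y-242)<50)&(z>a)&(z<a+4); print(a,m.sum(),end="; ")
m=(np.hypot(x-476,y-242)<48)&(z>207)&(z<223); s=P[m][:,:2].astype(np.float32); print(cv2.minAreaRect(s),cv2.boxPoints(cv2.minAreaRect(s)).tolist(),np.median(P[m][:,2]))
E
```

```text
[476.20719919 242.42716431 224.71769424] [ 0.04013412 -0.63890001 -0.97825337] 29.98744090553373 0.5745364744899462
195 92; 199 95; 203 96; 207 136; 211 475; 215 855; 219 0; 223 89; 227 213; 231 236; 235 244; 239 280; ((467.2983703613281, 257.06500244140625), (60.00641632080078, 29.574155807495117), 35.96147918701172) [[434.329833984375, 251.4147186279297], [451.697021484375, 227.47703552246094], [500.26690673828125, 262.71527099609375], [482.89971923828125, 286.6529541015625]] 215.42906622330491
```

View pics/crop3.png

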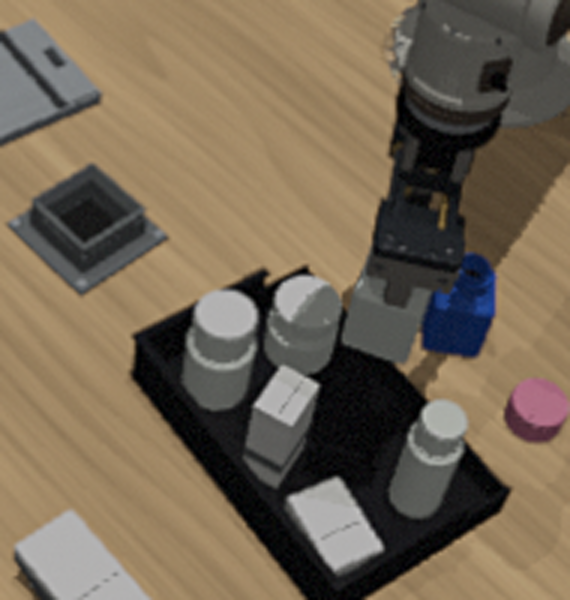

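The crop shows the bottle hanging upright from the gripper at (385,325), with the other stock still standing. Next I'll measure the held bottle's yaw from its visible side face or shoulder edge.

```bash
python3 - <<'E'
from h import *
for n,f in(("wrist","w2"),("scene","s2")):
    d=np.load(f"pics/{f}.npy"); P=cloud(n,d); x,y,z=np.moveaxis(P,-1,0)
    N=np.cross(np.roll(P,-1,1)-np.roll(P,1,1),np.roll(P,-1,0)-np.roll(P,1,0)); N/=np.linalg.norm(N,axis=-1,keepdims=True)+1e-9
    m=(d>0)&(np.hypot(x-476,y-242)<46)&(z>148)&(z<212)
    Q=P[m]; print(n,len(Q))
    a=np.degrees(np.arctan2(N[m][:,1],N[m][:,0]))%90; h=np.histogram(a[abs(N[m][:,2])<.3],18,(0,90))[0]; print(h)
    for lo,hi in((205,219),):
        s=P[(d>0)&(np.hypot(x-476,y-242)<46)&(z>lo)&(z<hi)]; L=(s[:,:2]-[476.2,242.4])@np.array([[-.574,.819],[.819,.574]]).T
        # far edge: max tool-x per tool-y bin
        b=[(k,L[(abs(L[:,1]-k)<1.5),0].max()) for k in range(-36,37,3) if (abs(L[:,1]-k)<1.5).sum()>2]; print(np.round(b,1).tolist())
E
```

```text
wrist 1285
[ 21  32  42 115 188 234 262 144  58  33  20  19   3   3   0  15  23  10]
[[-30.0, 7.4], [-27.0, 27.2], [-24.0, 30.7], [-21.0, 31.7], [-18.0, 31.6], [-15.0, 31.1], [-12.0, 30.9], [-9.0, 30.3], [-6.0, 30.0], [-3.0, 29.8], [0.0, 29.2], [3.0, 28.7], [6.0, 28.4], [9.0, 27.9], [12.0, 27.4], [15.0, 27.1], [18.0, 26.8], [21.0, 26.4], [24.0, 25.8], [27.0, 25.5], [30.0, 23.7]]
scene 398
[20 22 15 19 20 23 20 23 25 24 11 15 15 15  8  6  9 14]
[[-3.0, -27.5], [3.0, -27.2], [6.0, 24.5], [12.0, 25.1], [15.0, 21.1], [18.0, 23.7], [21.0, 24.2], [24.0, 23.6], [27.0, 22.4], [30.0, 20.8], [33.0, 21.9]]
```

Bottle yaw is 27.3° with tool yaw 125°, centred on the tool to within about 1 mm. Next I'll carry it above the holder, turning it -117° so its sides line up with the pocket and the last joint keeps room to unscrew.

Call:
arm_command:
  plan:
    - [45, [-6, -3, 0], [0, 0, 2.3]]
    - [45, [-18, -9, 0], [0, 0, 7]]
    - [45, [-35, -18, 0], [0, 0, 14]]
    - [45, [-56, -29, 0], [0, 0, 22.2]]
    - [45, [-76, -40, 0], [0, 0, 30.4]]
    - [45, [-97, -50, 0], [0, 0, 38.6]]
    - [45, [-117, -61, 0], [0, 0, 46.8]]
    - [45, [-138, -71, 0], [0, 0, 55]]
    - [45, [-158, -82, 0], [0, 0, 63.2]]
    - [45, [-179, -93, 0], [0, 0, 71.4]]
    - [45, [-199, -103, 0], [0, 0, 79.6]]
    - [45, [-220, -114, 10], [0, 0, 87.8]]
    - [45, [-240, -125, 22], [0, 0, 96]]
    - [45, [-258, -134, 35], [0, 0, 103]]
    - [45, [-272, -141, 47], [0, 0, 108.8]]
    - [45, [-284, -147, 55], [0, 0, 113.5]]
    - [45, [-290, -150, 59], [0, 0, 115.8]]
    - [45, [-293, -152, 60], [0, 0, 117]]
    - [45, [-293, -152, 60], [0, 0, 117]]
    - [45, [-293, -152, 60], [0, 0, 117]]

```text
time: 5.7
tool_pos: [519.7, -84.6, 164.6]
tool_rot: [3.141, -0.001, 0.141]
force: [0.2, -0.3, -2.0]
gripper_width: 0.575
grasp_force: 30.0
```

```bash
python3 - <<'E'
from h import *
p,P,o=look("wrist","w3"); print(o["tool_pos"],np.degrees(o["tool_rot"]),o["q"],o["grasp_force"])
x,y,z=np.moveaxis(P,-1,0); t=o["tool_pos"]; c=np.array(t[:2])
near=np.hypot(x-c[0],y-c[1])<46
s=P[near&(z>t[2]-20)&(z<t[2]-4)]; L=s[:,:2]-c
b=np.array([(k,L[abs(L[:,1]-k)<1.5,0].max()) for k in range(-24,25,3) if (abs(L[:,1]-k)<1.5).sum()>2]); print(b.round(1).tolist()); print("edge slope deg",np.degrees(np.arctan(np.polyfit(b[:,0],b[:,1],1)[0])))
print("edge y ext",L[L[:,0]>22][:,1].min(),L[L[:,0]>22][:,1].max())
h=P[(abs(x-520)<60)&(abs(y+85)<60)&(z>40)&(z<49)]; print("holder xmax,y",h[:,0].max(),h[:,1].min(),h[:,1].max(),len(h))
E
```

```text
[519.67847281 -84.55239526 164.55098979] [ 1.79992198e+02 -3.29131369e-02  8.05615325e+00] [-3.91138120e-01  7.64220667e-02  1.78806367e+00  1.81702493e-04
  1.27654275e+00  1.03899920e+00] 29.98751426115632
[[-24.0, 27.9], [-21.0, 28.4], [-18.0, 28.3], [-15.0, 28.3], [-12.0, 28.1], [-9.0, 28.1], [-6.0, 28.2], [-3.0, 28.2], [0.0, 28.1], [3.0, 28.2], [6.0, 28.1], [9.0, 28.0], [12.0, 28.0], [15.0, 28.2], [18.0, 28.0], [21.0, 27.9], [24.0, 27.8]]
edge slope deg -0.3276971416868623
edge y ext -28.552978792595454 28.88771981218582
holder xmax,y 560.7227213837359 -125.28478836668546 -42.82818245122475 840
```

Bottle and pocket agree to within about 0.5 mm and 1° (bottle edges at -28.6/+28.9, holder centre y -84.1). Lowering into the pocket.

Call:
arm_command:
  plan:
    - [45, [0, 0, 6], [0, 0, 0]]
    - [45, [0, 0, 18], [0, 0, 0]]
    - [45, [0, 0, 30], [0, 0, 0]]
    - [45, [0, 0, 38], [0, 0, 0]]
    - [45, [0, 0, 44], [0, 0, 0]]
    - [45, [0, 0, 50], [0, 0, 0]]
    - [45, [0, 0, 56], [0, 0, 0]]
    - [45, [0, 0, 62], [0, 0, 0]]
    - [45, [0, 0, 67], [0, 0, 0]]
    - [45, [0, 0, 71], [0, 0, 0]]
    - [45, [0, 0, 74], [0, 0, 0]]
    - [45, [0, 0, 76.5], [0, 0, 0]]
    - [45, [0, 0, 78], [0, 0, 0]]
    - [45, [0, 0, 78], [0, 0, 0]]

```text
time: 7.15
tool_pos: [519.7, -84.9, 86.2]
tool_rot: [3.141, -0.0, 0.14]
force: [-0.2, -0.1, -1.9]
gripper_width: 0.575
grasp_force: 30.0
```

Call:
arm_command:
  plan:
    - [45, [0, 0, 0.7], [0, 0, 0]]
    - [45, [0, 0, 1.2], [0, 0, 0]]
    - [45, [0, 0, 1.2], [0, 0, 0]]

```text
time: 7.45
tool_pos: [520.0, -84.9, 85.9]
tool_rot: [3.141, -0.001, 0.14]
force: [-1.7, 2.1, 5.3]
gripper_width: 0.575
grasp_force: 30.0
```

The bottle touched the floor at TCP z 85.9 (expected 85.8), so it is seated. Now unscrewing counter-clockwise by 142°, which allows for play in the pocket.

Call:
arm_command:
  plan:
    - [45, [0, 0, 0.7], [0, 0, -4]]
    - [45, [0, 0, 0.7], [0, 0, -12]]
    - [45, [0, 0, 0.7], [0, 0, -20]]
    - [45, [0, 0, 0.7], [0, 0, -28]]
    - [45, [0, 0, 0.7], [0, 0, -36]]
    - [45, [0, 0, 0.7], [0, 0, -44]]
    - [45, [0, 0, 0.7], [0, 0, -52]]
    - [45, [0, 0, 0.7], [0, 0, -60]]
    - [45, [0, 0, 0.7], [0, 0, -68]]
    - [45, [0, 0, 0.7], [0, 0, -76]]
    - [45, [0, 0, 0.7], [0, 0, -84]]
    - [45, [0, 0, 0.7], [0, 0, -92]]
    - [45, [0, 0, 0.7], [0, 0, -100]]
    - [45, [0, 0, 0.7], [0, 0, -108]]
    - [45, [0, 0, 0.7], [0, 0, -116]]
    - [45, [0, 0, 0.7], [0, 0, -124]]
    - [45, [0, 0, 0.7], [0, 0, -131]]
    - [45, [0, 0, 0.7], [0, 0, -137]]
    - [45, [0, 0, 0.5], [0, 0, -141]]
    - [45, [0, 0, 0], [0, 0, -142]]
  force: 35

```text
time: 9.45
tool_pos: [519.8, -84.9, 85.8]
tool_rot: [3.141, 0.0, 2.62]
force: [-1.8, 1.3, 3.9]
gripper_width: 0.574
grasp_force: 35.0
```

```bash
python3 - <<'E'
from h import *
p,P,o=look("wrist","w4"); print(o["tool_pos"],np.degrees(o["tool_rot"]),o["q"],o["force"],o["ft_torque"])
x,y,z=np.moveaxis(P,-1,0); m=(np.hypot(x-520,y+85)<46)&(z>66)&(z<83)
print(cv2.minAreaRect(P[m][:,:2].astype(np.float32)),m.sum(),np.median(P[m][:,2]))
c=np.array([519.8,-84.9]); a=np.radians(150); ps,_=None,None
# cap top: mark? cap top height
t=P[(np.hypot(x-520,y+85)<20)&(z>100)&(z<125)]; print("cap top",np.median(t[:,2]) if len(t) else None,len(t))
cv2.imwrite("pics/w4c.png",cv2.resize(p[120:384,100:420],None,fx=2,fy=2,interpolation=cv2.INTER_CUBIC))
E
```

```text
[519.78904245 -84.85112797  85.79186119] [1.79984652e+02 2.74977321e-02 1.50100279e+02] [-3.91612876e-01  1.74030031e-01  1.84957231e+00  2.26106797e-04
  1.11747968e+00 -1.44065967e+00] [-1.77179621  1.34281431  3.86852371] [ 0.28861975  0.31493084 -0.04137918]
((499.7640075683594, -76.49627685546875), (69.42088317871094, 33.384307861328125), 58.770206451416016) 1561 77.8070931188577
cap top 116.09723884881953 3442
```

View pics/w4c.png

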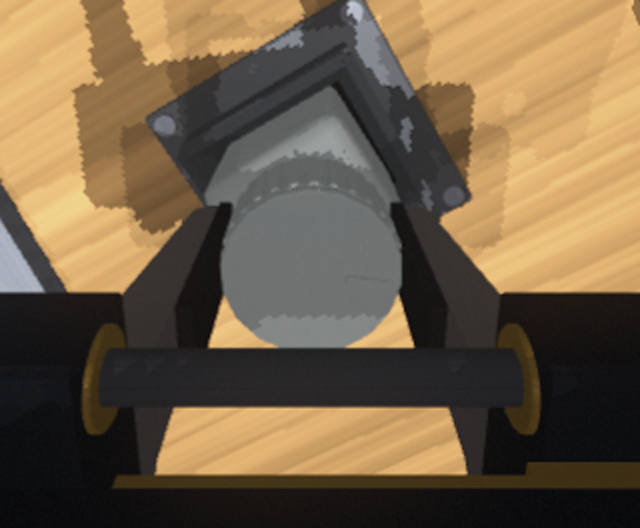

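The bottle sits in the pocket, and the cap's mark at (365,278) has turned with the tool by about 138° relative to the bottle. Lifting gently.

Call:
arm_command:
  plan:
    - [45, [0, 0, -1], [0, 0, 0]]
    - [45, [0, 0, -3], [0, 0, 0]]
    - [45, [0, 0, -6], [0, 0, 0]]
    - [45, [0, 0, -10], [0, 0, 0]]
    - [45, [0, 0, -16], [0, 0, 0]]
    - [45, [0, 0, -24], [0, 0, 0]]
    - [45, [0, 0, -24], [0, 0, 0]]

```text
time: 10.2
tool_pos: [520.7, -85.3, 110.6]
tool_rot: [3.141, 0.003, 2.618]
force: [0.9, 0.9, -0.1]
gripper_width: 0.573
grasp_force: 35.0
```

```bash
python3 - <<'E'
from h import *
p,P,o=look("wrist","w5"); print(o["tool_pos"],o["force"],o["gripper_width"],o["time"])
x,y,z=np.moveaxis(P,-1,0); m=(np.hypot(x-520,y+85)<42)&(x<505)&(z>50)
print(np.histogram(P[m][:,2],range(50,120,4)))
p,P,o=look("side","sd5"); x,y,z=np.moveaxis(P,-1,0); m=(np.hypot(x-520,y+85)<42)&(z>46)
print(np.histogram(P[m][:,2],range(46,150,4)))
cv2.imwrite("pics/sd5c.png",cv2.resize(p[180:330,180:330],(600,600),interpolation=cv2.INTER_CUBIC))
E
```

```text
[520.67160981 -85.34995508 110.61868973] [ 0.94246608  0.86244587 -0.07229277] 0.5726259599683458 10.2
(array([ 50,  46,  56,  47,  62, 112, 462, 612, 268,   1,   0,   1,   0,
         0,   0,  62, 137]), array([ 50,  54,  58,  62,  66,  70,  74,  78,  82,  86,  90,  94,  98,
       102, 106, 110, 114, 118]))
(array([45, 37, 32, 37, 32, 37, 42, 69, 96, 61, 20, 12,  7, 12,  2,  0, 12,
       29, 23, 27, 26, 25, 28, 57,  4]), array([ 46,  50,  54,  58,  62,  66,  70,  74,  78,  82,  86,  90,  94,
        98, 102, 106, 110, 114, 118, 122, 126, 130, 134, 138, 142, 146]))
```

View pics/sd5c.png

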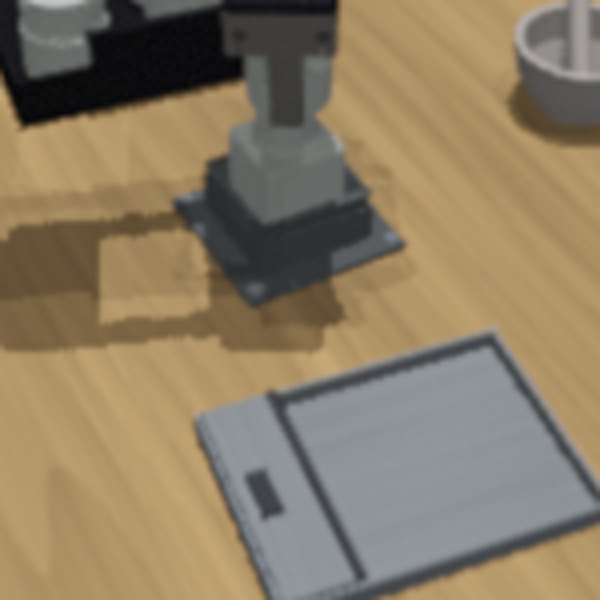

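The bottle's shoulder is still at about z 79 and the cap's rim at about 110, so the cap is free. I'll lift clear and check the bottle's pose.

Call:
arm_command:
  plan:
    - [45, [0, 0, -8], [0, 0, 0]]
    - [45, [0, 0, -22], [0, 0, 0]]
    - [45, [0, 0, -40], [0, 0, 0]]
    - [45, [0, 0, -54], [0, 0, 0]]
    - [45, [0, 0, -60], [0, 0, 0]]
    - [45, [0, 0, -60], [0, 0, 0]]

```text
time: 10.9
tool_pos: [520.3, -85.2, 170.3]
tool_rot: [3.141, 0.003, 2.618]
force: [0.6, 0.6, -0.2]
gripper_width: 0.574
grasp_force: 35.0
```

```bash
python3 - <<'E'
from h import *
for n in("wrist","scene","side"):
    p,P,o=look(n,"x6"+n); x,y,z=np.moveaxis(P,-1,0); r_=np.hypot(x-520,y+85)
    s=P[(r_<42)&(r_>25)&(z>70)&(z<90)&(abs(x-520)<27)&(abs(y+85)<27)]
    A=np.c_[s[:,:2]-[520,-85],np.ones(len(s))]
    if len(s)>20:
        g=np.ones(len(s),bool)
        for _ in range(4): k=np.linalg.lstsq(A[g],s[g,2],rcond=None)[0]; g=abs(A@k-s[:,2])<2.5
        print(n,"slope deg",np.degrees(k[:2]).round(2),"z",k[2].round(1),g.sum())
    print(" neck top",np.percentile(z[(r_<22)&(z>85)&(z<118)],[50,97]) if ((r_<22)&(z>85)&(z<118)).sum() else 0)
    q=P[(r_<50)&(z>72)&(z<84)]; print("  rect",cv2.minAreaRect(q[:,:2].astype(np.float32)))
    # tray from this view
    t=P[(abs(x-475)<130)&(abs(y+298)<110)&(z>14)&(z<25)]
    if len(t)>200: print("  tray top pts",len(t),np.median(t,0).round(1))
print(o["tool_pos"],o["time"])
E
```

```text
wrist slope deg [-0.25 -0.03] z 78.4 616
 neck top [100.59924588 109.33642935]
  rect ((518.7427368164062, -85.0119857788086), (58.30817794799805, 58.267940521240234), 2.569797992706299)
  tray top pts 4845 [ 407.9 -282.    18.7]
scene slope deg [-1.78  0.73] z 76.6 46
 neck top [ 99.70378663 109.3954713 ]
  rect ((518.6531982421875, -83.35763549804688), (55.9930419921875, 57.420074462890625), 89.79116821289062)
  tray top pts 327 [ 414.9 -295.4   17.8]
side slope deg [-1.75 -0.84] z 78.4 60
 neck top [101.14156176 109.73224882]
  rect ((516.7222290039062, -89.05534362792969), (56.98414993286133, 55.96706008911133), 1.680479884147644)
  tray top pts 1542 [ 409.6 -302.3   19.2]
[519.20689302 -84.74727251 168.48466922] 11.0
```

The bottle is level, fully down (shoulder z 78) and open. Now carrying the cap over the tray floor centre (499,-301).

Call:
arm_command:
  plan:
    - [45, [-7, -16, 0], [0, 0, 0]]
    - [45, [-19, -41, 0], [0, 0, 0]]
    - [45, [-32, -71, 0], [0, 0, 0]]
    - [45, [-46, -101, 8], [0, 0, 0]]
    - [45, [-60, -131, 22], [0, 0, 0]]
    - [45, [-72, -159, 40], [0, 0, 0]]
    - [45, [-82, -180, 62], [0, 0, 0]]
    - [45, [-87, -192, 82], [0, 0, 0]]
    - [45, [-90, -198, 98], [0, 0, 0]]
    - [45, [-90, -198, 108], [0, 0, 0]]
    - [45, [-90, -198, 110], [0, 0, 0]]
    - [45, [-90, -198, 110], [0, 0, 0]]
    - [45, [-90, -198, 110], [0, 0, 0]]

```text
time: 12.35
tool_pos: [499.2, -301.2, 59.9]
tool_rot: [-3.141, 0.002, 2.619]
force: [-0.0, 0.8, -0.8]
gripper_width: 0.576
grasp_force: 35.0
```

```bash
python3 - <<'E'
from h import *
p,P,o=look("scene","s7"); print(o["tool_pos"],o["force"],o["grasp_force"])
p,P,o=look("wrist","w7"); x,y,z=np.moveaxis(P,-1,0)
f=(abs(x-499)<62)&(abs(y+301)<62)&(z<8)&(z>-2); print("floor z",np.median(z[f]),f.sum(),"x",np.percentile(x[f],[1,99]),"y",np.percentile(y[f],[1,99]))
cv2.imwrite("pics/w7.png",p)
E
```

```text
[ 499.21250378 -301.17264645   59.93376049] [-0.04624085  0.83157875 -0.76160013] 34.98856815509498
floor z 3.9574131061438607 12146 x [437.65852501 556.05648292] y [-361.0128229  -239.74257537]
```

View pics/w7.png

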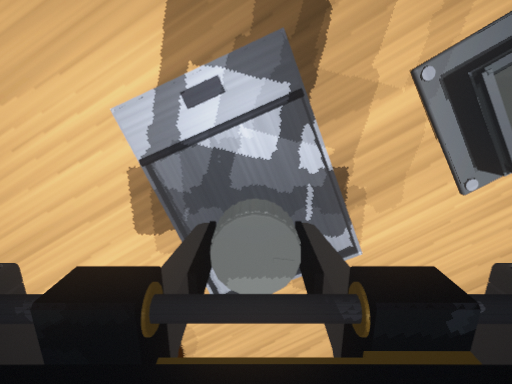

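The cap at (255,248) hangs above the flat floor. The trough is at the top, (230,95), well clear, and the rims are outside the fingers' reach. Lowering.

Call:
arm_command:
  plan:
    - [45, [0, 0, 8], [0, 0, 0]]
    - [45, [0, 0, 20], [0, 0, 0]]
    - [45, [0, 0, 34], [0, 0, 0]]
    - [45, [0, 0, 44], [0, 0, 0]]
    - [45, [0, 0, 50], [0, 0, 0]]
    - [45, [0, 0, 53], [0, 0, 0]]
    - [45, [0, 0, 54.5], [0, 0, 0]]
    - [45, [0, 0, 55], [0, 0, 0]]
    - [45, [0, 0, 55], [0, 0, 0]]

```text
time: 13.35
tool_pos: [498.7, -301.6, 4.3]
tool_rot: [-3.141, 0.001, 2.618]
force: [-0.8, 0.1, -0.6]
gripper_width: 0.576
grasp_force: 35.0
```

Call:
arm_command:
  plan:
    - [45, [0, 0, 0.4], [0, 0, 0]]
    - [45, [0, 0, 0.8], [0, 0, 0]]
    - [45, [0, 0, 0.8], [0, 0, 0]]

```text
time: 13.65
tool_pos: [498.8, -301.6, 3.8]
tool_rot: [-3.141, 0.001, 2.618]
force: [-0.7, 0.5, 2.7]
gripper_width: 0.576
grasp_force: 35.0
```

Contact was felt at TCP z 3.8, as expected. Opening, then backing straight up.

Call:
arm_command:
  plan:
    - [60, [0, 0, 0], [0, 0, 0]]
    - [64, [0, 0, 0], [0, 0, 0]]
    - [80, [0, 0, 0], [0, 0, 0]]
    - [80, [0, 0, 0], [0, 0, 0]]
    - [80, [0, 0, -2], [0, 0, 0]]
    - [80, [0, 0, -10], [0, 0, 0]]
    - [80, [0, 0, -30], [0, 0, 0]]
    - [80, [0, 0, -60], [0, 0, 0]]
    - [80, [0, 0, -95], [0, 0, 0]]
    - [80, [0, 0, -125], [0, 0, 0]]
    - [80, [0, 0, -145], [0, 0, 0]]
    - [80, [0, 0, -150], [0, 0, 0]]
    - [80, [0, 0, -150], [0, 0, 0]]

```text
time: 14.95
tool_pos: [498.7, -301.4, 153.6]
tool_rot: [-3.142, 0.001, 2.618]
force: [0.4, -0.1, -1.4]
gripper_width: 0.799
grasp_force: 0.0
```

```bash
python3 - <<'E'
from h import *
p,P,o=look("wrist","w8"); print(o["tool_pos"],o["gripper_width"],o["time"],o["force"])
x,y,z=np.moveaxis(P,-1,0); t=P[(np.hypot(x-499,y+301)<40)&(z>25)&(z<45)]
print("cap",np.median(t[:,2]),cv2.minAreaRect(t[:,:2].astype(np.float32)))
q,P,o=look("side","sd8")
cv2.imwrite("pics/fin.png",cv2.resize(np.vstack([p,q]),None,fx=.78,fy=.78))
E
```

```text
[ 498.74197306 -301.36628766  153.62315426] 0.7987383427379648 14.95 [ 0.41809694 -0.14460635 -1.41697154]
cap 33.87342561410645 ((498.78900146484375, -301.38006591796875), (52.748802185058594, 53.288841247558594), 11.131585121154785)
```

View pics/fin.png

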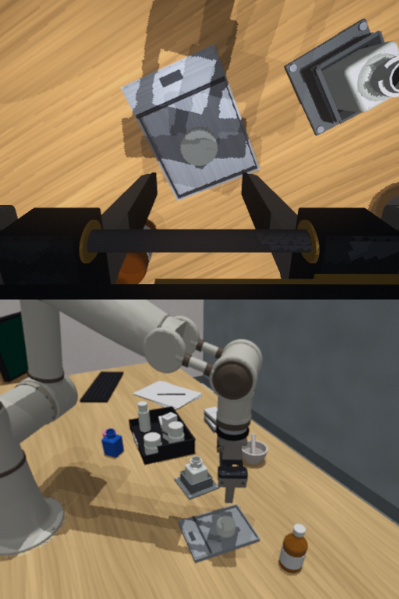

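The cap lies flat at (198,148) on the tray floor, with its top at z 33.9 (expected 33). The open bottle stands in the holder at (375,80), and the bystanders haven't moved. Handing in.

```bash
python3 -c "
from station import hand_in; print(hand_in())"
```

```text
the job is handed in; nothing more can be done
None
```

The job is done and handed in at about 15 s of the 61 s allowed: the open bottle stands fully down in the holder and its cap lies open side down on the tray's flat floor; the last pictures show the rest of the stock still standing and the bystanders where they were.

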